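Mount the vial rotor on the bench spinner and lock it with the knob

TASK

Get the bench spinner ready to run: set the vial rotor (the flat disc with the tall hub) over the spindle, hub up, until it sits fully down on its seat, and after that put the ribbed grey lock knob over the spindle on top of the rotor, until it rests on the hub. The knob closes off the spindle, so the rotor must go on first. Lower both parts into place rather than letting them fall.

Things in the scene. Friction and masses are not known exactly. Their poses are not given: they have to be found in the camera images.
- spindle_seat (a point): Bench spinner, fixed: round grey housing 120 mm wide with an upright bare steel spindle. Point on the spindle's axis, on top of its dark seat flange (48 mm wide), 46 mm above the bench; z up. The spindle is 16 mm thick and stands 64 mm above this point, the last 8 mm tapering. Place and yaw vary.
- rotor_hub (a point): Vial rotor, loose, 0.2 kg, hub up: bare metal disc 100 mm wide, 8 mm thick, with eight dark pockets, and a central round hub 46 mm wide from 8 to 44 mm above the underside; through bore 26 mm. Point on its axis, in the hub, 30 mm above the underside: grip here. z up. Seated: 30 mm above spindle_seat, the spindle 20 mm out of the hub. Yaw does not matter.
- knob_center (a point): Lock knob, loose, 0.06 kg, closed end up: grey ribbed cylinder 41 mm wide, 44 mm high, small metal disc on top; blind bore from below, 24 mm wide, 26 mm deep, no thread. Point at its centre, 22 mm up; z to the closed end. On the seated rotor's hub: 66 mm above spindle_seat. It trades places with a brass nozzle and a taller glass vial, not needed.
Things that resemble listed ones, but are neither listed nor needed, are in the scene too. Of the things that look like the part that bears knob_center, take the one that is farthest to the robot's left at the start. What is shaped like the part that bears rotor_hub but green is not meant.

How it is judged (in metres and radians):
On the way:
1. the rotor sits level and fully down on the spindle's seat, the knob not yet on the spindle (horizontal distance between rotor_hub and spindle_seat below 0.012 m and z of rotor_hub in the frame of spindle_seat between 0.024 and 0.036 m and angle between rotor_hub's own z axis and vertical below 0.17 rad and horizontal distance between knob_center and spindle_seat above 0.04 m), for 0.2 s.
At the end, for the whole second after the job is handed in: The rotor is on the spindle hub up, within 12 mm of its axis, within 6 mm of its seated height and within 10 degrees of level; the knob is over the spindle on top of the rotor, closed end up, within 15 mm of the axis, within 7 mm of its resting height on the hub and within 10 degrees of upright (horizontal distance between rotor_hub and spindle_seat below 0.012 m and z of rotor_hub in the frame of spindle_seat between 0.024 and 0.036 m and angle between each of rotor_hub, knob_center's own z axis and vertical below 0.17 rad and horizontal distance between knob_center and spindle_seat below 0.015 m and z of knob_center in the frame of spindle_seat between 0.059 and 0.073 m); the robot touches nothing.
It fails at once if the rotor is let fall (moves faster than 0.7 m/s with no finger on it, a drop of 25 mm) (linear speed of rotor above 0.7 m/s and contact force between the fingers and rotor below 0.05 N).
It fails at once if the knob is let fall (moves faster than 0.7 m/s with no finger on it, a drop of 25 mm) (linear speed of knob above 0.7 m/s and contact force between the fingers and knob below 0.05 N).
It also fails if it takes over 58 s, if anything falls off the work surface, if the arm or the gripper's body presses on something with over 40 N, if the wrist force passes 120 N, or if a joint passes its speed limit or range.

ROBOT

A 6-joint arm with a two-finger parallel gripper is mounted at the origin on a cart in front of the work surface, level with it; the furniture and walls round the work are solid. World frame = base frame: x ahead of the robot, y to its left, z up, the work surface at z = 0. Lengths are in mm, angles in rad, forces in N, time in s.
With the tool pointing down it reaches from about 400 to 925 mm from the base axis. Payload 12.5 kg.
Tool frame: the origin (TCP) lies midway between the tips of the shut fingers; the grasp point (between the pads) lies 19 mm behind it (env.tcp_to_grasp is the distance from the TCP to the grasp point, in mm); z points along the fingers, y is the line along which they close (so a half turn about z gives the same grasp; the last joint's range is limited). The gripper opens to 95 mm and grips with 3 to 60 N. Pads are 20 mm wide; open, the fingers measure 119 mm over their backs; the gripper's body (75 mm by 180 mm) begins 59 mm behind the grasp point.
Start: joints at [1.139, 0.491, 1.559, -0, 1.092, -0.106], TCP at [200.025, 592.146, 214.661] pointing down, gripper open.
Joint ranges: [-3.1, 3.1], [-0.84, 2.19], [0.05, 2.79], [-1.13, 4.28], [0.06, 2.93], [-2.69, 2.69]. Speed limits (rad/s): [2.22, 2.22, 2.79, 3.14, 3.14, 3.14].

INTERFACE

Orientations are given as [roll, pitch, yaw] about the fixed x, y, z axes, in that order (R = Rz(yaw) Ry(pitch) Rx(roll)).
In Python, from cell import env gives the robot as it stands. The module is installed in compiled form; this text tells all that it offers.
- The arm moves only by the tool step_arm, never from a script. Its argument "plan" is a list that holds one entry, the list of rows, each a list of 5 numbers: the shift along the tool's x, y, z in mm, then the turn about the tool's z in degrees, then the opening, from -1 (shut) to 1 (fully open). A call has 1 to 8 rows; each row is the pose to reach, as a shift and turn from the pose commanded when the call began, along the tool's axes at that moment; what a row does not reach only later rows make up. A row lasts 1/12 s, in which the tool goes at most 41.7 mm and 7.16 degrees, less where a joint would pass 70% of its speed; a pose out of reach is approached as far as the arm can. A call with a gripper value outside its range is refused whole. The fingers move at their own pace and stop on an object; the grip force is fixed at half the most. Time passes only in rows, so rows that repeat a pose let the fingers close. It gives the time, the measured TCP pose, the force, the opening and the grip force at its end, in the units of the state.
- env.state(): the state, without advancing time (a new reading comes with each control period).
- env.read_camera(name): name is "scene" or "top" or "wrist"; returns the picture (420x560x3 uint8, blue, green, red); there is no depth.
- env.get_calibration(name): a dict with "K" (3x3 intrinsics, pixels), "extrinsics" (4x4, takes a point from world to camera coordinates). Camera axes: x right, y up, looking along -z (the intrinsics and any distortion apply to the point x, -y, -z); pixel columns grow to the right and rows downward; lengths in mm; the calibration is good to about 2 mm. A picture is of the moment at which its call begins: read the wrist's pose just before it. get_calibration takes no time and is no camera call; for the wrist camera it gives the pose at the moment of the call.
- env.job_done(): hands the job in; it is judged then, once.
The state is a dict: "t": time; "joints": joint angles; "qvel": joint speeds; "tau": joint torques, N m; "eef_pos": TCP position; "tcp_rot": TCP orientation; "ft_force": force on the tool from outside, world axes, zero at the start; "moment": the same for the moment, N m; "opening": opening from 0.0 (shut) to 1.0 (fully open); "grip_force": force on a finger pad.
Only numpy, scipy, OpenCV 4.12 (cv2) and the standard library are available. Lean on these libraries where they do the work, as an engineer would, in place of code of your own. Each camera call takes 0.05 s, during which the arm holds its last target. There are 200 camera calls.

## Working session

There is one attempt and no reset: what is moved stays moved. The work goes in short steps, Python scripts to look and compute and a tool call to move; the robot and the scene stay as the last step left them, time stands still between calls to the robot, and variables do not carry over. Pictures are saved under pics/ and viewed, at most 10 in all, crops included, and the job is handed in when it is done.

Besides the shell and the picture viewer there is one more tool, called after ">>>" by a JSON object that holds its "name" and its "arguments". step_arm: Moves the arm, as the interface text tells. Its arguments: {"type":"object","properties":{"plan":{"type":"array"}},"required":["plan"]}

```bash
mkdir -p pics; cat > h.py <<'E'
import numpy as np, cv2
from cell import env
def ray(cal,u,v):
    K=np.array(cal["K"]);T=np.array(cal["extrinsics"])
    d=np.linalg.inv(K)@[u,v,1]; d=np.array([d[0],-d[1],-d[2]])
    R=T[:3,:3]; return -R.T@T[:3,3], R.T@d
def onz(cal,u,v,z):
    o,d=ray(cal,u,v); return o+d*(z-o[2])/d[2]
def proj(cal,p):
    K=np.array(cal["K"]);T=np.array(cal["extrinsics"])
    c=T[:3,:3]@np.array(p)+T[:3,3]; c=K@[c[0],-c[1],-c[2]]; return c[:2]/c[2]
E
python3 - <<'E'
from h import *
for n in("scene","top","wrist"):
    c=env.get_calibration(n); im=env.read_camera(n); cv2.imwrite(f"pics/{n}0.png",im)
    print(n,np.round(ray(c,280,210)[0]),np.round(ray(c,280,210)[1],2),c.keys(), np.round(c["K"][0],1))
    if n!="wrist": print(np.round([onz(c,u,v,0)[:2] for u,v in((0,0),(559,0),(0,419),(559,419))]))
s=env.state();print(s["t"],s["eef_pos"],s["tcp_rot"],s["ft_force"],s["opening"])
E
```

```text
scene [ -83. -600.  819.] [ 0.6   0.36 -0.71] dict_keys(['K', 'extrinsics']) [395.2   0.  275.4]
[[1150. 2129.]
 [3207. -659.]
 [-151.  -46.]
 [ 432. -936.]]
top [ 340. -217. 1058.] [ 0.2  -0.   -0.98] dict_keys(['K', 'extrinsics']) [489.    0.  276.6]
[[1058.  468.]
 [1081. -880.]
 [ 109.  345.]
 [ 131. -792.]]
wrist [134. 616. 385.] [ 0.24 -0.1  -0.97] dict_keys(['K', 'extrinsics']) [292.1   0.  283.5]
0.15 [199.91971811 591.96051094 214.16395623] [-3.14070307e+00 -1.11293479e-04  2.81580315e+00] [-0.46701419 -0.1929485   1.01203329] 0.9964534744936724
```

View pics/scene0.png

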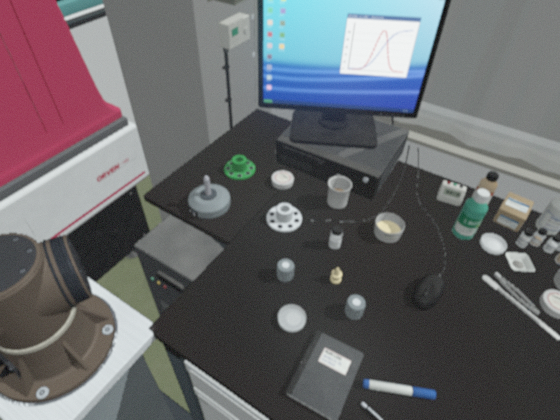

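View pics/top0.png

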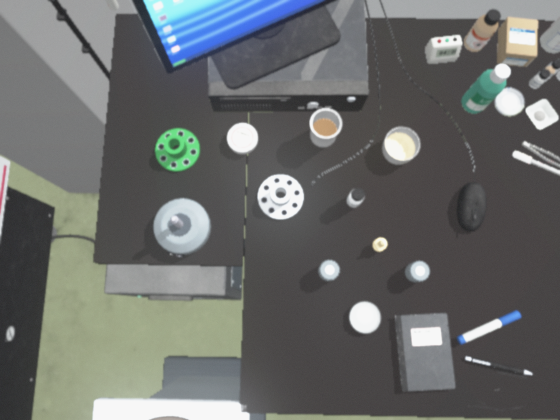

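The scene view shows the spindle at (208,195), the metal rotor at (284,216), the green decoy at (239,167), and two grey knobs at (286,270) and (355,306). In the top view they are at: spindle (182,227), rotor (281,196), knobs (330,270) and (418,271). +y is image left, so the knob at (330,270) is the one to take.

```bash
python3 - <<'E'
from h import *
c=env.get_calibration("top"); im=cv2.imread("pics/top0.png")
a=cv2.resize(im[120:300,140:360],None,fx=3.6,fy=3.3,interpolation=cv2.INTER_CUBIC) 
cv2.imwrite("pics/topc.png",a)
print("rotor",onz(c,281,197,8),"spin",onz(c,182,227,30),"knob",onz(c,330,269,44),"knob2",onz(c,418,271,44))
E
```

```text
rotor [ 581.10378858 -219.03760897    8.        ] spin [506.63354294  -9.27172027  30.        ] knob [ 422.27669111 -322.7594384    44.        ] knob2 [ 421.58762361 -504.14111746   44.        ]
```

View pics/topc.png

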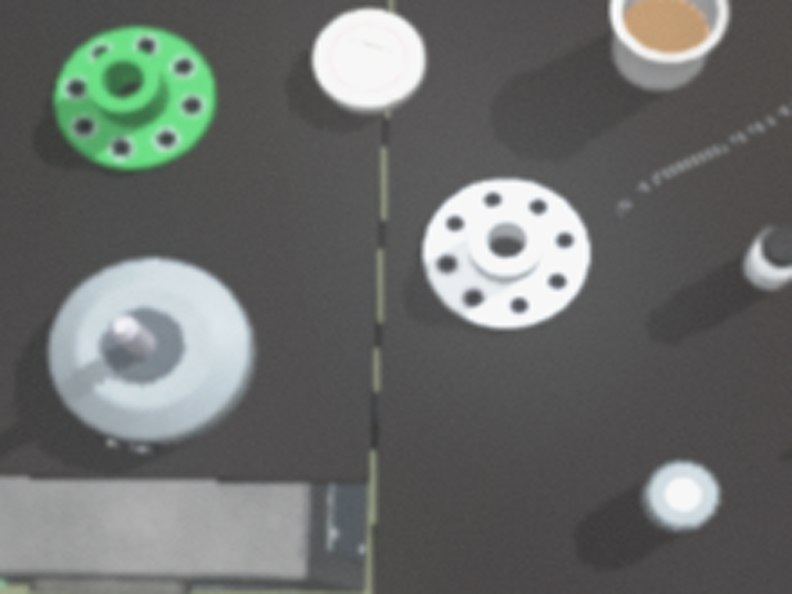

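The crop shows the seat flange centre at (143,346) with the spindle tip at (122,325). The rotor disc is centred at (507,253) with its bore at (507,241), and the knob top is at (683,494). I'll check what surrounds the start pose before moving.

```bash
python3 - <<'E'
from h import *
c=env.get_calibration("top")
f=lambda x,y,z:print(np.round(onz(c,140+x/3.6,120+y/3.3,z),1))
f(143,346,46);f(122,325,110);f(507,253,8);f(507,241,44);f(683,494,44)
E
```

```text
[508.5  -7.5  46. ]
[510.4  -8.5 110. ]
[ 581.8 -218.7    8. ]
[ 581.5 -218.5   44. ]
[ 420.8 -322.2   44. ]
```

View pics/wrist0.png

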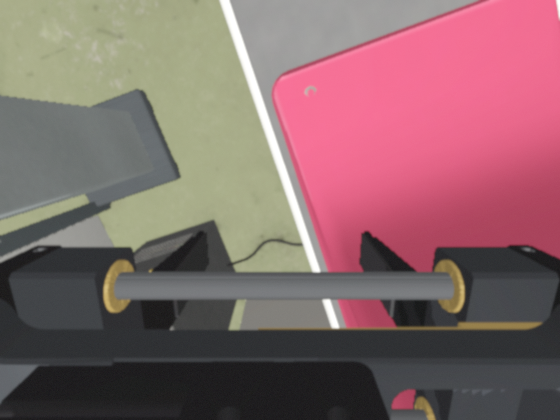

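The wrist view shows the red machine on the +y side, with its edge from (280,90) to (340,330). A move towards -y and +x clears it.

>>> {"name": "step_arm", "arguments": {"plan": [[[-29, -29, -5, 0, 1], [-58, -57, -10, 0, 1], [-87, -86, -15, 0, 1], [-116, -114, -15, 0, 1], [-146, -143, -15, 0, 1], [-175, -171, -15, 0, 1], [-205, -200, -15, 0, 1], [-234, -229, -15, 0, 1]]]}}

```text
t: 0.82
eef_pos: [348.8, 298.5, 229.7]
tcp_rot: [3.141, 0.0, 2.816]
ft_force: [1.9, -0.5, -0.1]
opening: 1.003
grip_force: 0.0
```

>>> {"name": "step_arm", "arguments": {"plan": [[[-29, -29, 0, 0, 1], [-58, -57, 0, 0, 1], [-87, -86, 0, 0, 1], [-116, -114, 0, 0, 1], [-146, -143, 0, 0, 1], [-175, -171, 0, 0, 1], [-205, -200, 0, 0, 1], [-234, -229, 0, 0, 1]]]}}

```text
t: 1.48
eef_pos: [497.4, 6.3, 229.7]
tcp_rot: [3.141, 0.0, 2.816]
ft_force: [1.3, 0.2, 0.6]
opening: 1.001
grip_force: 0.0
```

>>> {"name": "step_arm", "arguments": {"plan": [[[-29, -29, 0, 0, 1], [-58, -57, 0, 0, 1], [-87, -86, 0, 0, 1], [-116, -114, 0, 0, 1], [-146, -143, 0, 0, 1], [-175, -171, 0, 0, 1], [-193, -188, 0, 0, 1], [-193, -188, 0, 0, 1]]]}}

```text
t: 2.15
eef_pos: [620.6, -235.8, 228.3]
tcp_rot: [-3.141, -0.0, 2.813]
ft_force: [0.8, 0.3, 0.3]
opening: 0.998
grip_force: 0.0
```

```bash
python3 - <<'E'
from h import *
c=env.get_calibration("wrist"); im=env.read_camera("wrist"); cv2.imwrite("pics/w1.png",im)
print(proj(c,[581,-219,8]),proj(c,[581,-219,44]),env.state()["eef_pos"])
E
```

```text
[284.79047686 152.87250833] [284.91126263 155.01939936] [ 619.68639071 -233.4642356   228.36578739]
```

View pics/w1.png

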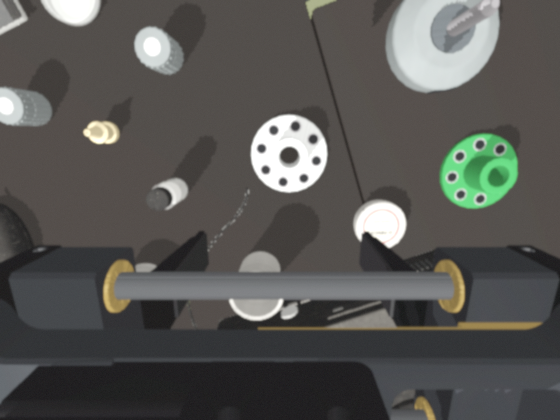

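The wrist view shows the rotor at (289,153), the spinner flange at about (450,25), the knob top at (152,47), and the green decoy at (478,171). I'll fit the rotor outline.

```bash
cat >> h.py <<'E'
def blobs(m,amin,box):
    x0,y0,x1,y1=box; k=np.zeros(m.shape,np.uint8);k[y0:y1,x0:x1]=m[y0:y1,x0:x1]
    cs,_=cv2.findContours(k.astype(np.uint8),cv2.RETR_EXTERNAL,cv2.CHAIN_APPROX_NONE)
    return [cv2.fitEllipse(q) for q in cs if cv2.contourArea(q)>amin]
E
python3 - <<'E'
from h import *
c=env.get_calibration("wrist"); im=cv2.imread("pics/w1.png"); g=cv2.cvtColor(im,6)
for e in blobs((g>110)*255,1000,(235,100,345,205)): print(e, onz(c,*e[0],6))
for e in blobs((g<110)*255,60,(275,140,304,170)): print(e, onz(c,*e[0],44))
for e in blobs((g>205)*255,30,(130,25,190,80)): print("k",e, onz(c,*e[0],44))
E
```

```text
((288.5355529785156, 153.17994689941406), (77.3591537475586, 78.49365234375), 0.3738000988960266) [ 581.96694929 -211.99205897    6.        ]
((288.91156005859375, 155.02593994140625), (14.469417572021484, 16.395946502685547), 83.69763946533203) [ 581.43666554 -212.02098717   44.        ]
k ((152.10821533203125, 46.837215423583984), (31.407352447509766, 37.13330841064453), 159.64596557617188) [ 421.54322717 -316.79412016   44.        ]
```

```bash
python3 - <<'E'
from h import *
for _ in range(2):
    print(env.state()["eef_pos"])
    c=env.get_calibration("wrist"); im=env.read_camera("wrist"); g=cv2.cvtColor(im,6)
    for e in blobs((g>110)*255,1000,(235,100,345,205)): print(e[0], onz(c,*e[0],6))
    for e in blobs((g<110)*255,60,(275,140,304,170)): print(e[0], onz(c,*e[0],44))
    for e in blobs((g>205)*255,30,(130,25,190,80)): print("k",e[0], onz(c,*e[0],44))
s=env.state();print(s["eef_pos"],s["tcp_rot"])
E
```

```text
[ 619.68639071 -233.4642356   228.36578739]
(287.0175476074219, 154.6758270263672) [ 583.16997393 -214.52518476    6.        ]
(287.173828125, 156.57949829101562) [ 582.50732306 -214.58486363   44.        ]
k (150.7813262939453, 48.66797637939453) [ 422.72847634 -318.95962895   44.        ]
[ 619.18980206 -231.96518175  228.67300068]
(286.0335388183594, 155.32424926757812) [ 583.02817914 -214.48269892    6.        ]
(286.13031005859375, 157.37066650390625) [ 582.47805254 -214.53451695   44.        ]
k (149.88833618164062, 49.59029769897461) [ 422.70796304 -319.02549836   44.        ]
[ 619.05184823 -231.01978628  229.08667043] [ 3.14113905e+00 -1.20883802e-03  2.81549990e+00]
```

>>> {"name": "step_arm", "arguments": {"plan": [[[20, 2, 20, 0, 1], [40, 3, 50, 0, 1], [40, 3, 85, 0, 1], [40, 3, 115, 0, 1], [40, 3, 140, 0, 1], [40, 3, 150, 0, 1], [40, 3, 150, 0, 1], [40, 3, 150, 0, 1]]]}}

```text
t: 2.97
eef_pos: [582.9, -215.2, 80.5]
tcp_rot: [3.142, 0.0, 2.817]
ft_force: [-0.6, 0.0, 0.4]
opening: 1.003
grip_force: 0.0
```

```bash
python3 - <<'E'
from h import *
for i in range(6): im=env.read_camera("wrist")
s=env.state();print(s["eef_pos"],s["tcp_rot"])
c=env.get_calibration("wrist"); im=env.read_camera("wrist");cv2.imwrite("pics/w2.png",im)
print(env.state()["eef_pos"],proj(c,[582.4,-215,8]),proj(c,[582.4,-215,44]))
E
```

```text
[ 582.92881511 -215.91121029   80.72420934] [-3.14145926e+00  1.69716553e-03  2.81583853e+00]
[ 582.82033458 -215.88492278   80.47016781] [282.73766132 214.27706727] [282.61803117 227.6142592 ]
```

View pics/w2.png

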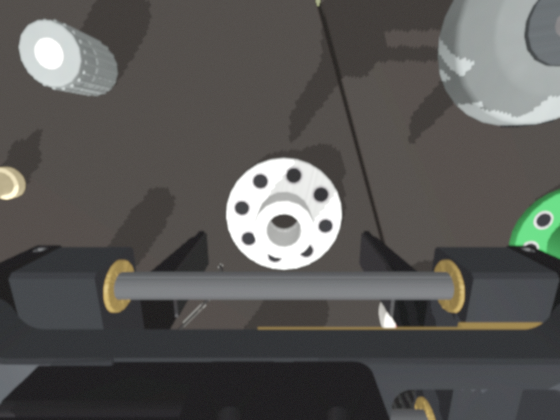

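The rotor now lies between the fingers, with its disc at (284,213) and bore at (284,224). I'll refine the offset.

```bash
cat >> h.py <<'E'
def tool(s,p):
    y=s["tcp_rot"][2]; d=np.array(p)[:3]-s["eef_pos"]
    return np.round([d[0]*np.cos(y)+d[1]*np.sin(y), d[0]*np.sin(y)-d[1]*np.cos(y), -d[2]],1)
E
python3 - <<'E'
from h import *
s=env.state();c=env.get_calibration("wrist"); im=env.read_camera("wrist"); g=cv2.cvtColor(im,6)
for e in blobs((g>130)*255,1000,(215,150,352,273)): print(e, tool(s,onz(c,*e[0],7)))
for e in blobs((g<130)*255,60,(265,205,302,240)): print(e, tool(s,onz(c,*e[0],44)))
print(tool(s,(582.4,-215.5,14)))
E
```

```text
((283.4733581542969, 213.71807861328125), (111.82710266113281, 115.78984832763672), 90.46592712402344) [ 1.1  1.3 73.5]
((283.6072998046875, 221.39306640625), (12.719914436340332, 22.78931427001953), 90.66162872314453) [ 5.7  1.4 36.5]
[ 0.5  0.2 66.5]
```

>>> {"name": "step_arm", "arguments": {"plan": [[[1, 1, 25, 0, 1], [1, 1, 45, 0, 1], [1, 1, 58, 0, 1], [1, 1, 66, 0, 1], [1, 1, 66, 0, 1], [1, 1, 66, 0, 0.4], [1, 1, 66, 0, 0], [1, 1, 66, 0, -1]]]}}

```text
t: 4.03
eef_pos: [582.4, -214.7, 14.6]
tcp_rot: [-3.142, 0.001, 2.816]
ft_force: [-0.5, -0.3, -0.9]
opening: 0.852
grip_force: 0.0
```

>>> {"name": "step_arm", "arguments": {"plan": [[[0, 0, 0, 0, -1], [0, 0, 0, 0, -1], [0, 0, 0, 0, -1], [0, 0, 0, 0, -1], [0, 0, 0, 0, -1], [0, 0, 0, 0, -1]]]}}

```text
t: 4.53
eef_pos: [582.0, -214.5, 13.7]
tcp_rot: [3.142, 0.0, 2.816]
ft_force: [-0.4, 0.4, 2.3]
opening: 0.484
grip_force: 30.0
```

>>> {"name": "step_arm", "arguments": {"plan": [[[0, 0, -10, 0, -1], [0, 0, -30, 0, -1], [0, 0, -60, 0, -1], [0, 0, -95, 0, -1], [0, 0, -125, 0, -1], [0, 0, -145, 0, -1], [0, 0, -150, 0, -1], [0, 0, -150, 0, -1]]]}}

```text
t: 5.2
eef_pos: [582.2, -214.6, 165.1]
tcp_rot: [-3.141, 0.003, 2.816]
ft_force: [-0.4, 0.6, -2.3]
opening: 0.482
grip_force: 30.0
```

>>> {"name": "step_arm", "arguments": {"plan": [[[6, 22, 0, 0, -1], [14, 52, 0, 0, -1], [23, 86, 0, 0, -1], [32, 120, 0, 0, -1], [40, 150, 0, 0, -1], [45, 170, 0, 0, -1], [47, 177, 0, 0, -1], [47, 177, 0, 0, -1]]]}}

```text
t: 5.87
eef_pos: [593.5, -30.3, 162.1]
tcp_rot: [-3.141, -0.002, 2.818]
ft_force: [-0.8, -0.8, -2.1]
opening: 0.483
grip_force: 30.0
```

```bash
python3 - <<'E'
from h import *
for i in range(6): im=env.read_camera("wrist")
s=env.state();print(s["eef_pos"],s["tcp_rot"],s["opening"])
c=env.get_calibration("wrist"); im=env.read_camera("wrist");cv2.imwrite("pics/w3.png",im)
print(env.state()["eef_pos"],proj(c,[508.5,-3,46]),proj(c,[508.5,-3,110]))
E
```

```text
[593.98303814 -32.97753025 163.38421575] [-3.14153240e+00 -2.40478410e-04  2.81433667e+00] 0.4838830960842656
[593.98578977 -32.85340114 163.46045517] [282.87676173 109.1647046 ] [282.70536302 102.67730552]
```

View pics/w3.png

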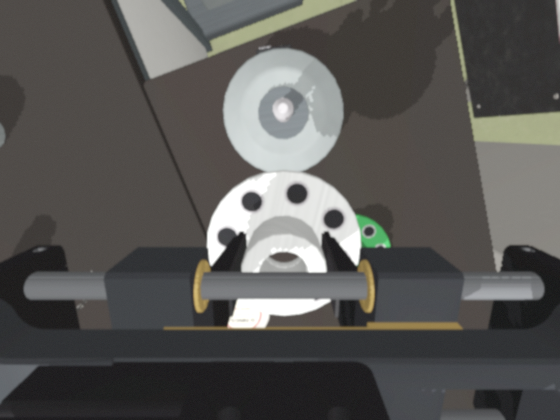

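The wrist view shows the held rotor at (284,244), level, and the spinner with its flange at (283,110) and spindle tip at (283,108).

```bash
python3 - <<'E'
from h import *
s=env.state();c=env.get_calibration("wrist"); im=env.read_camera("wrist"); g=cv2.cvtColor(im,6)
for e in blobs((g<150)*255,300,(250,78,316,142)): print("flange",e, tool(s,onz(c,*e[0],46)))
for e in blobs((g>205)*255,20,(265,90,300,125)): print("tip",e, tool(s,onz(c,*e[0],110)))
for e in blobs((g>130)*255,2000,(215,40,350,170)): print("house",e,tool(s,onz(c,*e[0],25)))
m=(g>150).astype(np.uint8)*255
# rotor rim points: top edge columns 225..340
P=[(u,np.argmax(m[171:200,u])+171) for u in range(235,335,3)]+[(np.argmax(m[v,180:260])+180,v) for v in range(205,232,3)]
P+= [(360-np.argmax(m[v,300:361][::-1]),v) for v in range(195,212,3)]
z=s["eef_pos"][2]-13.7+8
W=np.array([tool(s,onz(c,u,v,z))[:2] for u,v in P],np.float32)
A=np.c_[2*W,np.ones(len(W))];q=np.linalg.lstsq(A,(W**2).sum(1),rcond=None)[0]
r=np.sqrt(q[2]+q[0]**2+q[1]**2);print("rotor",q[:2],r,np.abs(np.hypot(*(W-q[:2]).T)-r).max())
E
```

```text
flange ((283.0693054199219, 111.5347671508789), (46.93934631347656, 49.54161071777344), 14.75628662109375) [ 88.4   1.1 117.5]
tip ((280.70501708984375, 110.87045288085938), (14.469135284423828, 16.094078063964844), 3.734281301498413) [84.9 -0.5 53.5]
house ((282.4130859375, 110.42489624023438), (119.61493682861328, 122.93899536132812), 178.57025146484375) [ 90.8   0.4 138.5]
rotor [-1.55024011  1.23851044] 49.28351156869264 0.776421415675685
```

>>> {"name": "step_arm", "arguments": {"plan": [[[12, 0, 0, 0, -1], [35, 0, 0, 0, -1], [60, 0, 5, 0, -1], [80, -0.5, 15, 0, -1], [88, -0.5, 24, 0, -1], [88, -0.5, 28, 0, -1], [88, -0.5, 30, 0, -1], [88, -0.5, 30, 0, -1]]]}}

```text
t: 6.93
eef_pos: [511.4, -4.5, 133.6]
tcp_rot: [3.141, 0.001, 2.815]
ft_force: [0.4, -0.2, -1.8]
opening: 0.481
grip_force: 30.0
```

```bash
python3 - <<'E'
from h import *
for i in range(7): im=env.read_camera("top")
s=env.state();print(s["eef_pos"],s["tcp_rot"],s["opening"])
cv2.imwrite("pics/s4.png",cv2.resize(env.read_camera("scene")[130:260,120:300],None,fx=4,fy=4,interpolation=2))
E
```

```text
[510.76891612  -4.19406224 133.71887064] [3.14146819e+00 2.78914283e-04 2.81575542e+00] 0.4851073454516325
```

View pics/s4.png

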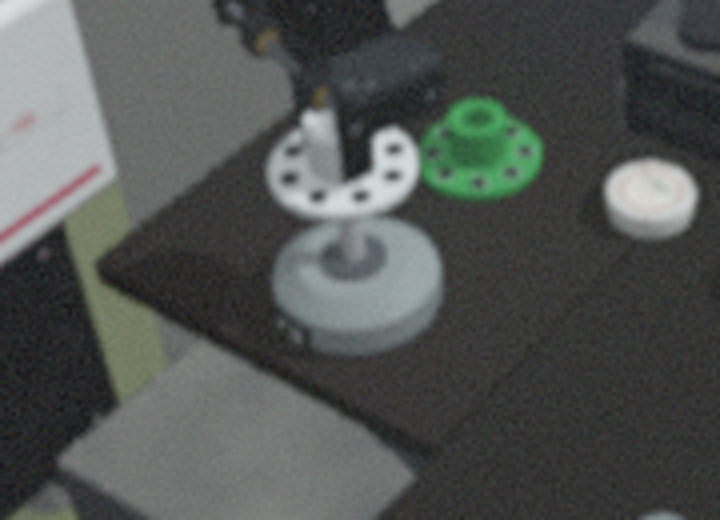

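The scene crop shows the rotor disc at (345,170) above the spindle at (352,245), so it looks coaxial. I'll lower it while watching the force.

>>> {"name": "step_arm", "arguments": {"plan": [[[0, 0, 5, 0, -1], [0, 0, 10, 0, -1], [0, 0, 15, 0, -1], [0, 0, 20, 0, -1], [0, 0, 25, 0, -1], [0, 0, 28, 0, -1], [0, 0, 30, 0, -1], [0, 0, 30, 0, -1]]]}}

```text
t: 8.0
eef_pos: [510.4, -4.1, 103.1]
tcp_rot: [-3.142, -0.001, 2.816]
ft_force: [0.4, -0.1, -1.5]
opening: 0.482
grip_force: 30.0
```

>>> {"name": "step_arm", "arguments": {"plan": [[[0, 0, 6, 0, -1], [0, 0, 12, 0, -1], [0, 0, 18, 0, -1], [0, 0, 24, 0, -1], [0, 0, 30, 0, -1], [0, 0, 35, 0, -1], [0, 0, 38, 0, -1], [0, 0, 40, 0, -1]]]}}

```text
t: 8.67
eef_pos: [510.4, -4.1, 63.1]
tcp_rot: [-3.142, -0.001, 2.816]
ft_force: [0.8, -0.1, -1.1]
opening: 0.481
grip_force: 30.0
```

>>> {"name": "step_arm", "arguments": {"plan": [[[0, 0, 1, 0, -1], [0, 0, 2, 0, -1], [0, 0, 2.5, 0, -1], [0, 0, 3, 0, -1], [0, 0, 3.5, 0, -1], [0, 0, 3.5, 0, -1]]]}}

```text
t: 9.17
eef_pos: [510.6, -4.1, 60.2]
tcp_rot: [3.141, 0.0, 2.816]
ft_force: [-0.6, 0.6, -2.2]
opening: 0.483
grip_force: 30.0
```

>>> {"name": "step_arm", "arguments": {"plan": [[[0, 0, 0.5, 0, -1], [0, 0, 1, 0, -1], [0, 0, 1.5, 0, -1], [0, 0, 1.5, 0, -1]]]}}

```text
t: 9.5
eef_pos: [510.7, -4.1, 59.6]
tcp_rot: [3.141, 0.001, 2.816]
ft_force: [-3.8, 1.0, 12.8]
opening: 0.484
grip_force: 30.0
```

The rotor is seated with a firm contact force. I'll release it and rise.

>>> {"name": "step_arm", "arguments": {"plan": [[[0, 0, -0.5, 0, 0.1], [0, 0, -0.5, 0, 0.3], [0, 0, -0.5, 0, 0.6], [0, 0, -0.5, 0, 1], [0, 0, -0.5, 0, 1], [0, 0, -0.5, 0, 1], [0, 0, -0.5, 0, 1], [0, 0, -0.5, 0, 1]]]}}

```text
t: 10.17
eef_pos: [510.5, -4.1, 59.1]
tcp_rot: [3.142, -0.0, 2.816]
ft_force: [0.4, -0.1, -0.5]
opening: 0.97
grip_force: 0.0
```

>>> {"name": "step_arm", "arguments": {"plan": [[[0, 0, -10, 0, 1], [0, 0, -30, 0, 1], [0, 0, -60, 0, 1], [0, 0, -95, 0, 1], [0, 0, -130, 0, 1], [0, 0, -155, 0, 1], [0, 0, -165, 0, 1], [0, 0, -165, 0, 1]]]}}

```text
t: 10.83
eef_pos: [511.2, -4.1, 226.7]
tcp_rot: [3.141, 0.004, 2.816]
ft_force: [0.1, 0.3, -0.3]
opening: 1.003
grip_force: 0.0
```

>>> {"name": "step_arm", "arguments": {"plan": [[[-15, 0, 0, 0, 1], [-40, 0, 0, 0, 1], [-55, 0, 0, 0, 1], [-60, 0, 0, 0, 1], [-60, 0, 0, 0, 1], [-60, 0, 0, 0, 1], [-60, 0, 0, 0, 1], [-60, 0, 0, 0, 1]]]}}

```text
t: 11.5
eef_pos: [566.6, -23.0, 224.0]
tcp_rot: [3.142, -0.001, 2.816]
ft_force: [-0.6, 0.3, 0.2]
opening: 0.998
grip_force: 0.0
```

```bash
python3 - <<'E'
from h import *
for i in range(6): im=env.read_camera("wrist")
s=env.state();c=env.get_calibration("wrist"); im=env.read_camera("wrist");cv2.imwrite("pics/w5.png",im);g=cv2.cvtColor(im,6)
print(s["eef_pos"],proj(c,[510.5,-4,54]))
P=proj(c,[510.5,-4,54]);x,y=map(int,P)
for e in blobs((g>130)*255,2000,(x-75,y-75,x+75,min(y+75,250))): print("disc",e,onz(c,*e[0],53))
E
```

```text
[567.26797796 -23.22998722 224.30290126] [282.2414257  140.82045787]
disc ((282.2514953613281, 139.46571350097656), (97.18415832519531, 99.75984954833984), 177.890625) [509.10516295  -3.51710299  53.        ]
```

View pics/w5.png

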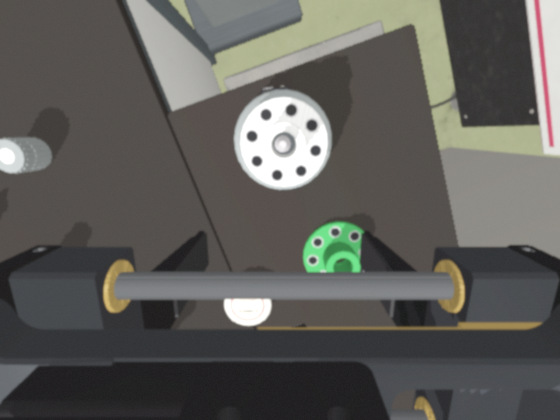

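The rotor is seated level at (282,140) with the spindle centred in its bore at (284,144). The knob is at the left edge, at (10,155).

```bash
python3 - <<'E'
from h import *
c=env.get_calibration("wrist");g=cv2.cvtColor(cv2.imread("pics/w5.png"),6)
print(g[130:160:2,270:300:2])
for t in(130,160):
  for e in blobs((g<t)*255,40,(268,128,300,161)): print("ring",e,onz(c,*e[0],90))
print("tip",onz(c,284,144,108))
E
```

```text
[[255 255 255 255 255 255 255 239 231 231 236 239 239 239 246]
 [255 255 255 255 255 227 191 167 173 198 222 235 238 237 243]
 [255 255 255 231 167 134 135 131 125 129 170 215 233 236 255]
 [255 255 226 148 146 164 172 166 151 127 122 155 211 236 255]
 [255 251 163 157 185 183 180 180 179 159 124 122 182 251 255]
 [255 215 150 196 199 202 212 202 188 179 139 119 162 255 255]
 [255 182 166 214 215 241 250 243 205 185 158 122 142 244 255]
 [255 178 176 224 231 251 254 253 220 189 164 123 139 233 255]
 [255 184 174 228 238 243 252 249 219 197 156 120 146 234 255]
 [255 205 157 214 238 242 244 236 219 194 137 126 164 247 255]
 [255 232 174 165 207 235 235 224 203 160 128 150 196 255 255]
 [255 255 207 170 155 174 178 165 139 134 156 180 240 255 255]
 [255 255 253 205 179 164 155 154 158 170 189 229 255 255 255]
 [255 255 255 255 231 202 194 191 198 215 248 255 255 255 255]
 [255 255 255 255 255 255 255 253 255 255 255 255 255 255 255]]
ring ((283.14569091796875, 143.5937042236328), (19.788454055786133, 20.797466278076172), 58.86600875854492) [512.42264147  -3.54382444  90.        ]
tip [512.36764721  -2.64191939 108.        ]
```

>>> {"name": "step_arm", "arguments": {"plan": [[[0, -15, 0, 0, 1], [0, -45, 0, 0, 1], [0, -85, 0, 0, 1], [0, -125, 0, 0, 1], [0, -165, 0, 0, 1], [0, -205, 0, 0, 1], [0, -245, 0, 0, 1], [0, -280, 0, 0, 1]]]}}

```text
t: 12.52
eef_pos: [476.7, -290.7, 224.2]
tcp_rot: [-3.141, 0.0, 2.815]
ft_force: [1.3, 0.4, -0.7]
opening: 1.002
grip_force: 0.0
```

>>> {"name": "step_arm", "arguments": {"plan": [[[0, -20, 15, 0, 1], [1, -38, 40, 0, 1], [2, -46, 65, 0, 1], [2, -46, 85, 0, 1], [2, -46, 90, 0, 1], [2, -46, 90, 0, 1], [2, -46, 90, 0, 1], [2, -46, 90, 0, 1]]]}}

```text
t: 13.18
eef_pos: [461.8, -331.6, 135.5]
tcp_rot: [-3.141, 0.002, 2.816]
ft_force: [-0.4, -0.7, 0.4]
opening: 1.003
grip_force: 0.0
```

```bash
python3 - <<'E'
from h import *
for i in range(6): im=env.read_camera("wrist")
s=env.state();c=env.get_calibration("wrist"); im=env.read_camera("wrist");cv2.imwrite("pics/w6.png",im);g=cv2.cvtColor(im,6)
print(s["eef_pos"],proj(c,[422.7,-319,44]))
x,y=map(int,proj(c,[422.7,-319,44]))
for e in blobs((g>215)*255,100,(x-50,y-50,x+50,y+50)): print("disc",e,tool(s,onz(c,*e[0],44)))
E
```

```text
[ 461.32796477 -331.47256445  134.62745058] [281.32935903 165.85954216]
disc ((280.8536376953125, 165.65933227539062), (40.758907318115234, 41.298946380615234), 24.74758529663086) [40.8 -1.  90.6]
```

View pics/w6.png

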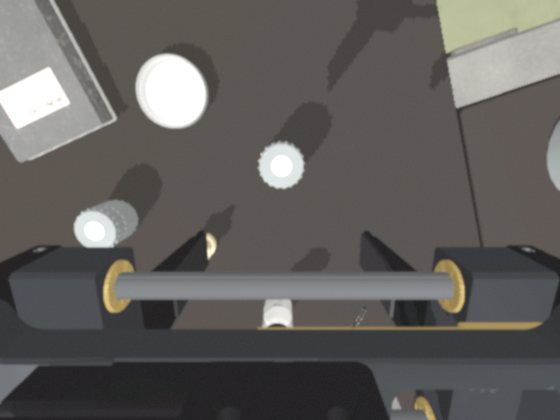

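The knob is alone at (281,165), and the nozzle at (208,245) is clear of the finger path. Going down to grasp.

>>> {"name": "step_arm", "arguments": {"plan": [[[20, -1.5, 10, 0, 1], [40.5, -1.5, 35, 0, 1], [40.5, -1.5, 65, 0, 1], [40.5, -1.5, 95, 0, 1], [40.5, -1.5, 115, 0, 1], [40.5, -1.5, 125, 0, 1], [40.5, -1.5, 130, 0, 1], [40.5, -1.5, 130, 0, 1]]]}}

```text
t: 14.2
eef_pos: [422.3, -319.9, 3.7]
tcp_rot: [3.141, -0.001, 2.816]
ft_force: [0.9, -0.1, 0.2]
opening: 0.999
grip_force: 0.0
```

>>> {"name": "step_arm", "arguments": {"plan": [[[0, 0, 0, 0, 0.4], [0, 0, 0, 0, 0.1], [0, 0, 0, 0, -1], [0, 0, 0, 0, -1], [0, 0, 0, 0, -1], [0, 0, 0, 0, -1], [0, 0, 0, 0, -1], [0, 0, 0, 0, -1]]]}}

```text
t: 14.87
eef_pos: [422.3, -320.0, 4.2]
tcp_rot: [3.142, 0.0, 2.816]
ft_force: [0.3, -0.1, -0.3]
opening: 0.498
grip_force: 0.0
```

>>> {"name": "step_arm", "arguments": {"plan": [[[0, 0, 0, 0, -1], [0, 0, 0, 0, -1], [0, 0, 0, 0, -1], [0, 0, 0, 0, -1]]]}}

```text
t: 15.2
eef_pos: [422.3, -320.0, 4.1]
tcp_rot: [3.142, 0.0, 2.816]
ft_force: [-1.2, 0.2, -0.2]
opening: 0.414
grip_force: 30.0
```

>>> {"name": "step_arm", "arguments": {"plan": [[[0, 0, -8, 0, -1], [0, 0, -25, 0, -1], [0, 0, -55, 0, -1], [0, 0, -90, 0, -1], [0, 0, -125, 0, -1], [0, 0, -145, 0, -1], [0, 0, -150, 0, -1], [0, 0, -150, 0, -1]]]}}

```text
t: 15.87
eef_pos: [422.6, -320.2, 155.7]
tcp_rot: [-3.14, 0.003, 2.816]
ft_force: [0.1, 0.2, -1.0]
opening: 0.414
grip_force: 30.0
```

>>> {"name": "step_arm", "arguments": {"plan": [[[1, 15, 0, 0, -1], [2, 40, 0, 0, -1], [4, 75, 0, 0, -1], [6, 110, 0, 0, -1], [8, 145, 0, 0, -1], [9, 180, 0, 0, -1], [11, 215, 0, 0, -1], [13, 250, 0, 0, -1]]]}}

```text
t: 16.53
eef_pos: [489.4, -77.1, 152.6]
tcp_rot: [-3.142, -0.003, 2.816]
ft_force: [1.1, -0.1, -0.9]
opening: 0.415
grip_force: 30.0
```

>>> {"name": "step_arm", "arguments": {"plan": [[[2, 30, 0, 0, -1], [3, 55, 0, 0, -1], [4, 70, 0, 0, -1], [4, 78, 0, 0, -1], [4, 78, 0, 0, -1], [4, 78, 0, 0, -1], [4, 78, 10, 0, -1], [4, 78, 20, 0, -1]]]}}

```text
t: 17.2
eef_pos: [511.1, -4.8, 133.4]
tcp_rot: [3.141, 0.001, 2.814]
ft_force: [0.6, -0.5, -1.3]
opening: 0.411
grip_force: 30.0
```

```bash
python3 - <<'E'
from h import *
for i in range(8): im=env.read_camera("top")
s=env.state();print(s["eef_pos"],s["tcp_rot"],s["opening"],tool(s,(511.4,-4.1,94)))
cv2.imwrite("pics/s7.png",cv2.resize(env.read_camera("scene")[130:260,120:300],None,fx=4,fy=4,interpolation=2))
E
```

```text
[511.27527601  -3.94209443 134.36513403] [3.14143140e+00 4.85214808e-04 2.81562419e+00] 0.4121481396345727 [-0.2 -0.1 40.4]
```

View pics/s7.png

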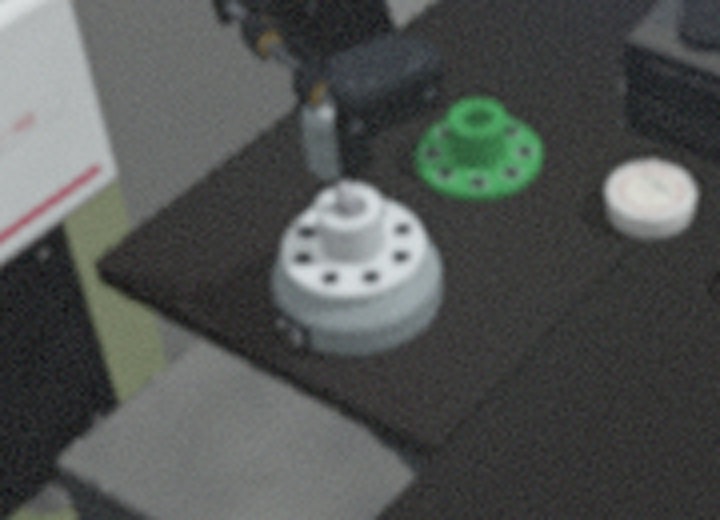

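The scene crop shows the held knob at about (335,145) directly above the spindle tip at (345,190), and the rotor seated below it. Lowering with force checks.

>>> {"name": "step_arm", "arguments": {"plan": [[[0, 0, 4, 0, -1], [0, 0, 7, 0, -1], [0, 0, 10, 0, -1], [0, 0, 13, 0, -1], [0, 0, 16, 0, -1], [0, 0, 18, 0, -1], [0, 0, 20, 0, -1], [0, 0, 20, 0, -1]]]}}

```text
t: 18.32
eef_pos: [511.0, -3.8, 113.7]
tcp_rot: [-3.142, -0.001, 2.816]
ft_force: [0.4, -0.3, -1.2]
opening: 0.411
grip_force: 30.0
```

>>> {"name": "step_arm", "arguments": {"plan": [[[0, 0, 1.5, 0, -1], [0, 0, 3, 0, -1], [0, 0, 4.5, 0, -1], [0, 0, 6, 0, -1], [0, 0, 7, 0, -1], [0, 0, 8, 0, -1], [0, 0, 9, 0, -1], [0, 0, 10, 0, -1]]]}}

```text
t: 18.98
eef_pos: [511.2, -3.8, 104.0]
tcp_rot: [3.142, 0.0, 2.816]
ft_force: [0.1, 0.6, -0.8]
opening: 0.413
grip_force: 30.0
```

No contact with about 10 mm inserted, so the knob is on the spindle axis.

>>> {"name": "step_arm", "arguments": {"plan": [[[0, 0, 2, 0, -1], [0, 0, 4, 0, -1], [0, 0, 6, 0, -1], [0, 0, 7, 0, -1], [0, 0, 8, 0, -1], [0, 0, 8.5, 0, -1], [0, 0, 9, 0, -1], [0, 0, 9, 0, -1]]]}}

```text
t: 19.65
eef_pos: [511.1, -3.8, 95.1]
tcp_rot: [3.142, -0.0, 2.816]
ft_force: [-0.4, 0.5, -0.2]
opening: 0.414
grip_force: 30.0
```

>>> {"name": "step_arm", "arguments": {"plan": [[[0, 0, 0.5, 0, -1], [0, 0, 0.5, 0, -1], [0, 0, 1, 0, -1], [0, 0, 1, 0, -1]]]}}

```text
t: 19.98
eef_pos: [511.2, -3.8, 94.1]
tcp_rot: [3.141, 0.0, 2.816]
ft_force: [0.3, 0.8, -1.0]
opening: 0.417
grip_force: 30.0
```

>>> {"name": "step_arm", "arguments": {"plan": [[[0, 0, 0.5, 0, -1], [0, 0, 0.7, 0, -1], [0, 0, 0.7, 0, -1], [0, 0, 0.7, 0, -1]]]}}

```text
t: 20.32
eef_pos: [511.2, -3.8, 94.0]
tcp_rot: [3.141, 0.001, 2.816]
ft_force: [-2.3, -0.1, 9.2]
opening: 0.415
grip_force: 30.0
```

Contact with the hub. Releasing and rising.

>>> {"name": "step_arm", "arguments": {"plan": [[[0, 0, 0, 0, 0], [0, 0, 0, 0, 0.3], [0, 0, 0, 0, 0.6], [0, 0, 0, 0, 1], [0, 0, 0, 0, 1], [0, 0, 0, 0, 1], [0, 0, 0, 0, 1], [0, 0, 0, 0, 1]]]}}

```text
t: 20.98
eef_pos: [511.2, -3.8, 93.4]
tcp_rot: [3.142, -0.0, 2.816]
ft_force: [-0.1, 0.4, -0.7]
opening: 0.918
grip_force: 0.0
```

>>> {"name": "step_arm", "arguments": {"plan": [[[0, 0, -8, 0, 1], [0, 0, -25, 0, 1], [0, 0, -55, 0, 1], [0, 0, -90, 0, 1], [0, 0, -120, 0, 1], [-30, 0, -130, 0, 1], [-60, 0, -130, 0, 1], [-70, 0, -130, 0, 1]]]}}

```text
t: 21.65
eef_pos: [580.4, -27.3, 225.2]
tcp_rot: [3.141, 0.004, 2.815]
ft_force: [-0.6, 0.6, 0.3]
opening: 1.0
grip_force: 0.0
```

```bash
python3 - <<'E'
from h import *
for i in range(8): im=env.read_camera("wrist")
a=cv2.resize(im[60:260,180:380],(400,400));b=cv2.resize(env.read_camera("scene")[150:250,150:250],(400,400))
cv2.imwrite("pics/f.png",np.hstack([a,b]));g=cv2.cvtColor(im,6)
c=env.get_calibration("wrist");x,y=map(int,proj(c,[511.2,-3.8,134]))
print(x,y,env.state()["t"])
E
```

```text
281 132 22.1
```

View pics/f.png

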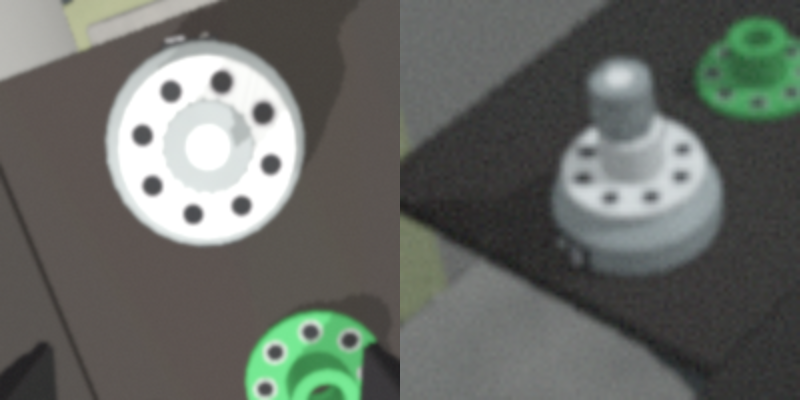

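Both views show the knob upright on the hub, centred at (207,147) in the left crop, and the rotor level and seated. The gripper is clear.

```bash
python3 -c "
from cell import env
print(env.job_done())"
```

```text
the job is handed in; nothing more can be done
None
```

The rotor is seated on the spindle, the lock knob rests on its hub, both were lowered into place, and the job was handed in at about 22 s; no verdict was returned.

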